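# Load the instrument cassette from the handle dispenser

### The arm

A 6-joint arm with a two-finger parallel gripper is mounted at the origin on the work surface. World frame = base frame: x ahead of the robot, y to its left, z up, the work surface at z = 0. Lengths are in m, angles in rad, forces in N, time in s.
With the tool pointing down it reaches from about 0.3 to 0.775 m from the base axis. Payload 14.6 kg.
Tool frame: the origin (TCP) lies midway between the tips of the shut fingers; the grasp point (between the pads) lies 19 mm behind it (ctrl.pinch_z is the distance from the TCP to the grasp point, in m); z points along the fingers, y is the line along which they close (so a half turn about z gives the same grasp; the last joint's range is limited). The gripper opens to 94 mm and grips with 3 to 60 N. Pads are 16 mm wide; open, the fingers measure 119 mm over their backs; the gripper's body (75 mm by 177 mm) begins 78 mm behind the grasp point.
Start: joints at [1.045, 0.3, 1.521, -0, 1.321, -0.067], TCP at [0.244, 0.493, 0.205] pointing down, gripper open.
Joint ranges: [-3.03, 3.03], [-0.79, 2.21], [0.23, 2.52], [-1.04, 4.18], [0, 3.07], [-2.55, 2.55]. Speed limits (rad/s): [2.22, 2.22, 2.57, 3.14, 3.14, 3.14].

### API

Orientations are given as [roll, pitch, yaw] about the fixed x, y, z axes, in that order (R = Rz(yaw) Ry(pitch) Rx(roll)).
In Python, from station import ctrl gives the robot as it stands.
- The arm moves only by the tool jog_arm, never from a script. Its argument "motion" is a list of rows, each a list of 7 numbers: the shift along the tool's x, y, z in m, then the turn, a rotation vector about the tool's x, y, z in rad, then the opening, from -1 (shut) to 1 (fully open). In form: [[tx, ty, tz, rx, ry, rz, gripper], ...]. A call has 1 to 5 rows; each row shifts and turns the commanded pose from where the row before left it, along the tool's axes as they then stand; what a row does not reach is not made up. A row lasts 1/10 s, in which the tool goes at most 50 mm and 8.59 degrees, less where a joint would pass 70% of its speed; a pose out of reach is approached as far as the arm can. A call is refused whole if a number of a shift passes 0.05 or a number of a turn 0.15, either way. A call with a gripper value outside its range is refused whole. The fingers move at their own pace and stop on an object; "squeeze" is the grip in N (left out, the last holds). Time passes only in rows, so rows that do not move let the fingers close. It gives the time, the measured TCP pose, the force, the opening and the grip force at its end, in the units of the state.
- ctrl.get_obs(): the state, without advancing time (a new reading comes with each control period).
- ctrl.camera(name): name is "scene" or "top"; returns the picture (400x640x3 uint8, red, green, blue); there is no depth.
- ctrl.camera_model(name): a dict with "intrinsics" (3x3 intrinsics, pixels), "rvec" (rotation vector, rad) and "tvec" (3), from world to camera coordinates, as OpenCV has them. Camera axes: x right, y down, z forward; pixel columns grow to the right and rows downward; lengths in m; the calibration is good to about 2 mm. A picture is of the moment at which its call begins. camera_model takes no time and is no camera call.
- ctrl.hand_in(): hands the job in; it is judged then, once.
The state is a dict: "time_s": time; "qpos": joint angles; "joint_vel": joint speeds; "tau": joint torques, N m; "ee_pos": TCP position; "eef_rot": TCP orientation; "force": force on the tool from outside, world axes, zero at the start; "moment": the same for the moment, N m; "grip_width": finger opening in m; "grip_force": force on a finger pad.
Only numpy, scipy, OpenCV 4.12 (cv2) and the standard library are available. Lean on these libraries where they do the work, as an engineer would, in place of code of your own. Each camera call takes 0.05 s, during which the arm holds its last target. There are 200 camera calls.

### The job

Draw the bottom mirror handle endwise out of the dispenser so that the others drop, lay it in the notched rest and let go, then take it again by its middle and press it down into the empty pair of spring clips in the cassette until both clips snap over it. One handle in the cassette only lies on top of its clips: press that one fully home too. Feel for the snap and do not ram them, and leave the other handles and the things lying about as they are.

Things in the scene. Friction and masses are not known exactly. Their poses are not given: they have to be found in the camera images.
- handle_bottom: a straight round steel dental mirror handle, 150 mm long and 12 mm thick, alike at both ends, with fine turned grooves; origin at its middle, on its axis; x runs along it. About 60 g. The one to load: at the start it is the lowest in the dispenser, along the dispenser's x, axis 24 mm above the table, one end sticking 48 mm out of the front (-x) of the dispenser.
- handle_mid: a straight round steel dental mirror handle, 150 mm long and 12 mm thick, alike at both ends, with fine turned grooves; origin at its middle, on its axis; x runs along it. Second in the stack, entirely inside the dispenser; drops to the channel floor when the bottom one has been drawn out.
- handle_top: a straight round steel dental mirror handle, 150 mm long and 12 mm thick, alike at both ends, with fine turned grooves; origin at its middle, on its axis; x runs along it. Third and last in the stack, top of it at 54 mm above the table.
- handle_loose: a straight round steel dental mirror handle, 150 mm long and 12 mm thick, alike at both ends, with fine turned grooves; origin at its middle, on its axis; x runs along it. It lies on top of the lips of its pair of clips in the cassette, not snapped in, about 11 mm higher than when home (axis then about 43 mm above the table). It can be pressed down with the shut fingers on its middle.
- handle_home: a straight round steel dental mirror handle, 150 mm long and 12 mm thick, alike at both ends, with fine turned grooves; origin at its middle, on its axis; x runs along it. Already home in a pair of clips in the cassette; it stays there.
- dispenser: white plastic gravity dispenser, fixed; origin on the table under its middle. Open-topped upright channel along its x, inside 14 mm wide, 154 mm long; floor 18 mm, wall tops 58 mm above the table; outside 162 mm long, 24 mm wide (foot 60 mm wide).
- exit (a point): middle of the exit on the dispenser's outer front face (its x = -81 mm), 24 mm above the table. The front wall is open from the channel floor up to 33 mm above the table, so the bottom handle alone can be drawn straight out along the dispenser's -x; its tail is clear after about 104 mm of pull.
- rest: grey plastic rest, fixed; origin on the table under its middle. Foot plate 100 x 46 x 5 mm; two posts 8 mm thick at x = +38 and -38 mm with V notches, 38 mm high and 29 mm wide at the top. A handle laid in both lies along the rest's x, axis 32 mm above the table; between the posts 68 mm are free for the fingers.
- cassette: square steel cassette, fixed; origin on the table under its middle. 176 x 176 mm, floor 3 mm thick, rim 20 mm high. Two rails along its y at x = +58 and -58 mm (14 mm wide, top 26 mm above the table) carry three pairs of spring clips at y = -52, 0 and +52 mm. Handles lie in them along x, centred. Between the rails 102 mm are free for the fingers down to the floor.
- strip: white paper indicator strip, 85 x 14 mm, flat on the cassette floor under the empty pair of clips and along it (only the empty place has one); origin at its middle, on the cassette floor (3 mm above the table); x as the cassette's x.
- free_seat (a point): where the middle of a handle is when home in the empty clips, 32 mm above the table. Each clip has two sprung jaws with rounded lips 8 mm apart that part sideways. Pressed straight down, a handle meets the lips with its axis 43 mm up; a pair of clips takes about 10 to 18 N in all, then gives way until the handle stops on the rails, and its lips hold it.
- drops: small white dropper bottle, 30 mm thick, 65 mm tall, standing; origin under its middle. Bystander.
- dish: small steel dish, 44 mm across and 30 mm tall; origin under its middle. Bystander.
- well: white mixing block, 50 x 75 x 22 mm; origin under its middle. Bystander.
There are look-alikes about, which are no part of the job. Leave any blue look-alike of the handle_home alone.

How it is judged:
On the way, in this order (a step that is already met when the one before it is completed fails the run):
1. the bottom handle, held by the fingers, is drawn right out of the dispenser (x of handle_bottom in the frame of dispenser below -0.154 m and contact force between handle_bottom and the fingers above 0.5 N), for 0.05 s.
2. it lies in both notches of the rest, let go (z of handle_bottom in the frame of rest between 0.027 and 0.036 m and x of handle_bottom in the frame of rest between -0.03 and 0.03 m and y of handle_bottom in the frame of rest between -0.006 and 0.006 m and angle between the x axis of handle_bottom and the x axis of rest, either way round below 0.1 rad and contact force between handle_bottom and the fingers below 0.05 N), for 0.2 s.
At the end, for the whole second after the job is handed in: Drawn handle home in the empty clips, loose one in its own, home one unmoved (10 mm): axis 32 +-3 mm above the table, along the cassette's x within 0.05 rad, centred within 12 mm, at rest. The two others dropped one place, level in the dispenser channel (axes 24 and 36 +-4 mm up) (z of handle_bottom in the frame of cassette between 0.029 and 0.035 m and x of handle_bottom in the frame of cassette between -0.012 and 0.012 m and angle between the x axis of each of handle_bottom, handle_loose, handle_home and the x axis of cassette, either way round below 0.05 rad and linear speed of each of handle_bottom, handle_loose, handle_home below 0.02 m/s and horizontal distance between handle_bottom and free_seat below 0.013 m and z of handle_loose in the frame of cassette between 0.029 and 0.035 m and x of handle_loose in the frame of cassette between -0.012 and 0.012 m and distance of handle_loose from where it was at the start of the episode below 0.02 m and z of handle_home in the frame of cassette between 0.029 and 0.035 m and x of handle_home in the frame of cassette between -0.012 and 0.012 m and distance of handle_home from where it was at the start of the episode below 0.01 m and z of handle_mid in the frame of dispenser between 0.02 and 0.028 m and y of handle_mid in the frame of dispenser between -0.006 and 0.006 m and x of handle_mid in the frame of dispenser between -0.02 and 0.02 m and z of handle_top in the frame of dispenser between 0.032 and 0.04 m and y of handle_top in the frame of dispenser between -0.006 and 0.006 m and x of handle_top in the frame of dispenser between -0.02 and 0.02 m); the robot touches nothing.
It fails at once if a bystander object is moved more than 30 mm (distance of any of drops, dish, well from where it was at the start of the episode above 0.03 m).
It fails at once if a handle is rammed into the cassette with more than 45 N (contact force between any of handle_bottom, handle_loose and cassette above 45 N).
It also fails if it takes over 54 s, if anything falls off the work surface, if the arm or the gripper's body presses on something with over 40 N, if the wrist force passes 120 N, or if a joint passes its speed limit or range.

## Working session

There is one attempt and no reset: what is moved stays moved. The work goes in short steps, Python scripts to look and compute and a tool call to move; the robot and the scene stay as the last step left them, time stands still between calls to the robot, and variables do not carry over. Pictures are saved under pics/ and viewed, at most 10 in all, crops included, and the job is handed in when it is done.

Besides the shell and the picture viewer there is one more tool, called after "Request:" as a command line: name --pt "numbers of a row" for each row, then --argument value for the rest. jog_arm: Moves the arm, as the interface text tells. Its arguments: {"type":"object","properties":{"motion":{"type":"array"},"squeeze":{"type":"number"}},"required":["motion"]}

```bash
mkdir -p pics; cat > h.py <<'E'
import numpy as np, cv2
from station import ctrl
def cam(n):
    m=ctrl.camera_model(n); return np.array(m["intrinsics"],float),np.array(m["rvec"],float),np.array(m["tvec"],float).ravel()
def ray(n,px,z):
    K,r,t=cam(n); R=cv2.Rodrigues(r)[0]; c=-R.T@t
    d=(R.T@np.linalg.solve(K,np.c_[np.atleast_2d(px),np.ones(len(np.atleast_2d(px)))].T)).T
    return c+d*((z-c[2])/d[:,2])[:,None]
def proj(n,P):
    K,r,t=cam(n); return cv2.projectPoints(np.atleast_2d(np.array(P,float)),r,t,K,None)[0][:,0]
def save(n,f,crop=None,s=1):
    im=ctrl.camera(n)[:,:,::-1].copy(); cv2.imwrite('raw_'+n+'.png',im)
    if crop: x0,y0,x1,y1=crop; im=im[y0:y1,x0:x1]
    cv2.imwrite('pics/'+f,cv2.resize(im,None,fx=s,fy=s,interpolation=cv2.INTER_CUBIC)); 
E
python3 - <<'E'
from h import *
save('top','t0.png',None,1.25); save('scene','s0.png',None,1.25)
for n in('top','scene'):
    K,r,t=cam(n);R=cv2.Rodrigues(r)[0];print(n,(-R.T@t).round(3),K[0,0])
print(ctrl.get_obs())
E
```

```text
top [ 0.474 -0.094  1.128] 407.32540131055305
scene [1.236 0.536 0.713] 412.5585807051784
{'time_s': 0.1, 'qpos': array([ 1.04544108e+00,  3.00398617e-01,  1.52149864e+00, -3.06154908e-05,
        1.32073673e+00, -6.66033575e-02]), 'joint_vel': array([ 1.32463355e-03, -1.61006690e-03, -9.66550888e-05, -2.31172499e-04,
        8.42566949e-04, -3.11198987e-04]), 'tau': array([ 1.40929274e-04, -5.32643723e+01, -3.53286695e+01,  7.08794896e-02,
        2.34754389e-02, -9.21180367e-05]), 'ee_pos': array([0.24344815, 0.49292139, 0.20496097]), 'eef_rot': array([-3.14055166e+00, -3.97152574e-05,  2.68284834e+00]), 'force': array([ 0.05539525, -0.32006584,  0.82920707]), 'moment': array([-0.02268517, -0.00165919, -0.01514602]), 'grip_force': 0.0, 'grip_width': 0.09423221590223993}
```

View pics/t0.png

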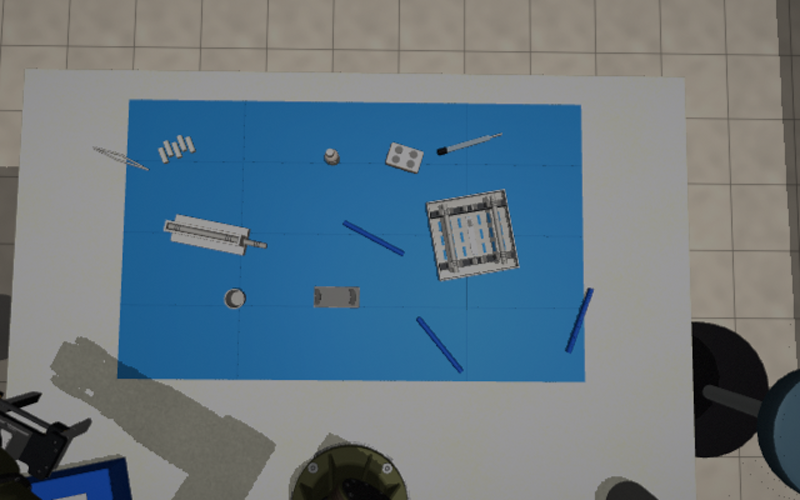

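View pics/s0.png

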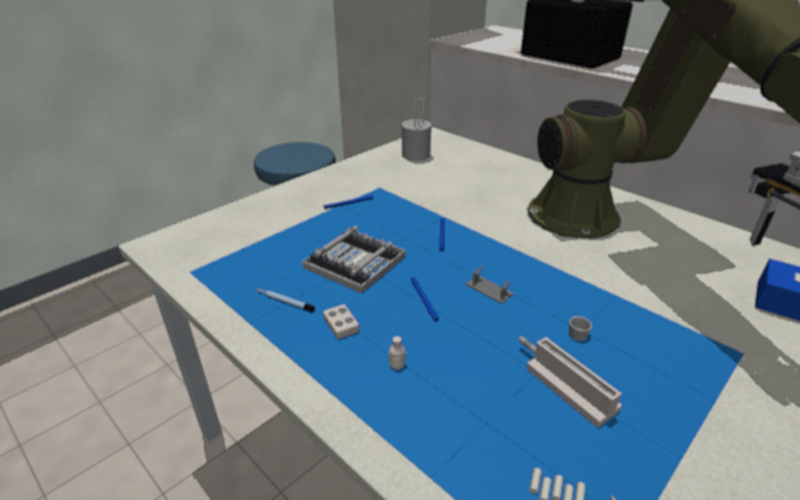

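Top view: the dispenser is at (210,235) with a grey handle end out at (267,245), pointing right. The rest is at (336,297), the cassette at (473,235), drops at (331,156), the dish at (235,298) and the well at (405,157). The three blue bars at (373,238), (440,345) and (580,320) are look-alikes and stay put. Next I'll enlarge the dispenser, the rest and the cassette.

```bash
python3 - <<'E'
import cv2,numpy as np
a=cv2.imread('raw_top.png'); s=cv2.imread('raw_scene.png')
f=lambda im,x0,y0,x1,y1,k:cv2.resize(im[y0:y1,x0:x1],None,fx=k,fy=k,interpolation=cv2.INTER_CUBIC)
A=f(a,335,145,425,230,4.4); B=f(s,235,175,335,240,4)
C=f(a,125,165,225,210,4); D=f(a,240,220,300,252,4)
o=np.zeros((600,800,3),np.uint8)
for im,(y,x) in((A,(0,0)),(B,(0,400)),(C,(380,0)),(D,(380,410))): 
    h=min(im.shape[0],600-y);w=min(im.shape[1],800-x);o[y:y+h,x:x+w]=im[:h,:w]
o=np.clip(o*1.4,0,255).astype(np.uint8)
cv2.imwrite('pics/c0.png',o)
E
```

```text
(no output)
```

View pics/c0.png

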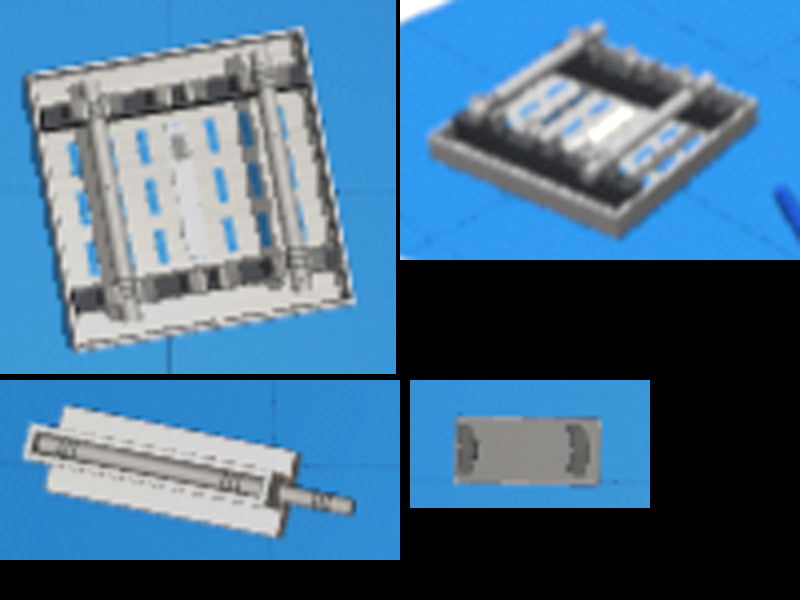

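Candidates (crop pixels): the empty pair is the middle one, with the white strip at (188,190). A handle lies in the left pair at (105,200) and another in the right pair at (280,180). I'll find which of these sits 11 mm higher by projecting both heights into the scene view. The bottom handle is the grey tip at (320,497).

```bash
cat > m.py <<'E'
from h import *
a=cv2.imread('raw_top.png'); s=cv2.imread('raw_scene.png')
sat=lambda im:(cv2.cvtColor(im,cv2.COLOR_BGR2HSV)[:,:,1]<110).astype(np.uint8)
M=sat(a)
def blob(x0,y0,x1,y1):
    m=np.zeros_like(M); m[y0:y1,x0:x1]=M[y0:y1,x0:x1]
    c=max(cv2.findContours(m,cv2.RETR_EXTERNAL,cv2.CHAIN_APPROX_NONE)[0],key=cv2.contourArea); return c
def rect(c,z,name):
    p=ray('top',c[:,0].astype(float),z)[:,:2]
    (cx,cy),(w,h),an=cv2.minAreaRect((p*1000).astype(np.float32)); 
    print(name,'c',round(cx,1),round(cy,1),'wh',round(w,1),round(h,1),'ang',round(an,2)); return cx/1000,cy/1000,an
rect(blob(335,145,425,230),0.018,'cassette'); rect(blob(240,220,300,252),0.003,'rest')
# strip-free estimate: handles in cassette from crop pixels
pk=lambda v,k,x0,y0:(np.array(v,float)+.5)/k-.5+np.array([x0,y0])
for n,v in(('L',[(88,92),(128,312)]),('R',[(257,57),(301,283)])):
    for z in(.032,.043):
        P=ray('top',pk(v,4.4,335,145),z); d=P[1]-P[0]
        print(n,z,'mid',P.mean(0).round(4),'len',np.hypot(*d[:2]).round(4),'ang',np.degrees(np.arctan2(d[1],d[0])).round(1),
          'scene ends+mid in crop',((proj('scene',[*P,P.mean(0)])-[235,175]+.5)*4).round(0).tolist())
print('strip',ray('top',pk([(172,125),(203,255)],4.4,335,145),.003).mean(0).round(4))
# protruding handle: row centres per column
xs=np.arange(197,213); c=[]
for x in xs:
    y=np.nonzero(M[180:210,x])[0]+180
    c.append((x,y.mean(),len(y)) if len(y) else (x,0,0))
print([(int(x),round(float(y),1),n) for x,y,n in c])
c=np.array([(x,y) for x,y,n in c if 3<=n<=6])
P=ray('top',c,.024); L=cv2.fitLine(P[:,:2].astype(np.float32),cv2.DIST_L2,0,.001,.001).ravel()
print('handle dir',L.round(4),'ends',P[0].round(4),P[-1].round(4))
P=ray('top',pk([(36,438),(264,490)],4,125,165-95),.048); print('top handle ends',P.round(4),np.linalg.norm(P[1]-P[0]),'mid',P.mean(0))
rect(blob(125,165,200,210),.004,'disp blob')
E
python3 m.py
```

```text
cassette c 580.8 -261.7 wh 177.1 178.4 ang 10.36
rest c 442.7 34.9 wh 43.8 99.1 ang 0.51
L 0.032 mid [ 0.571  -0.2097  0.032 ] len 0.1377 ang -169.5 scene ends+mid in crop [[192.0, 171.0], [305.0, 83.0], [251.0, 126.0]]
L 0.043 mid [ 0.57   -0.2085  0.043 ] len 0.1363 ang -169.5 scene ends+mid in crop [[194.0, 158.0], [306.0, 72.0], [252.0, 113.0]]
R 0.032 mid [ 0.5918 -0.315   0.032 ] len 0.142 ang -169.2 scene ends+mid in crop [[74.0, 126.0], [194.0, 41.0], [136.0, 82.0]]
R 0.043 mid [ 0.5906 -0.3128  0.043 ] len 0.1406 ang -169.2 scene ends+mid in crop [[76.0, 113.0], [195.0, 30.0], [138.0, 70.0]]
strip [ 0.5814 -0.263   0.003 ]
[(197, 189.0, 15), (198, 189.0, 13), (199, 189.0, 8), (200, 193.5, 4), (201, 194.0, 5), (202, 194.5, 4), (203, 194.5, 4), (204, 194.5, 4), (205, 195.0, 5), (206, 195.0, 5), (207, 195.5, 4), (208, 195.5, 4), (209, 195.5, 4), (210, 195.5, 4), (211, 196.0, 5), (212, 196.5, 4)]
handle dir [0.1933 0.9811 0.5551 0.2049] ends [0.5591 0.2212 0.024 ] [0.5512 0.1885 0.024 ]
top handle ends [[0.5938 0.3909 0.048 ]
 [0.5606 0.2392 0.048 ]] 0.15529069508739715 mid [0.57720176 0.31506462 0.048     ]
disp blob c 577.9 323.1 wh 191.8 61.1 ang 79.22
```

```bash
python3 - <<'E'
from h import *
s=cv2.imread('raw_scene.png'); c=np.array([.5808,-.2617]); an=np.radians(10.4); u=np.array([np.cos(an),np.sin(an)]); v=np.array([-u[1],u[0]])
k=7; im=cv2.resize(s[175:245,235:335],None,fx=k,fy=k,interpolation=cv2.INTER_CUBIC)
o=im.copy()
for yy in(.052,-.052):
    for z,col in((.032,(0,255,0)),(.043,(0,0,255))):
        for sg in(-1,1):
            p=c+v*yy+u*sg*.075; q=proj('scene',[[*p,z]])[0]; q=((q-[235,175]+.5)*k).astype(int)
            cv2.circle(o,tuple(int(i) for i in q),4,col,-1)
cv2.imwrite('pics/c1.png',o)
E
```

```text
(no output)
```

View pics/c1.png

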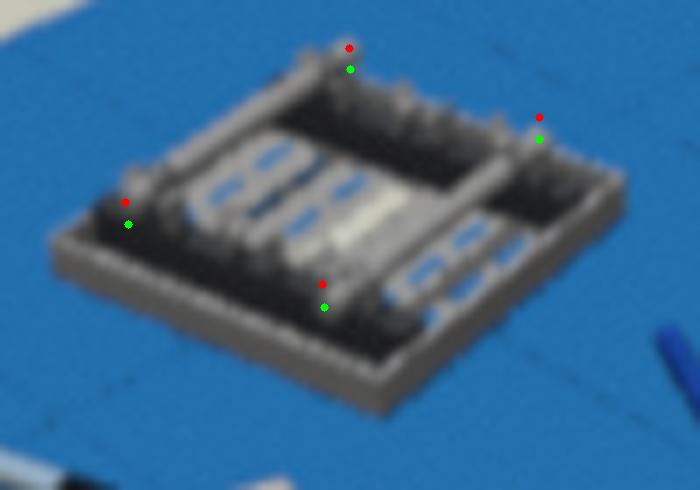

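Request:
jog_arm --pt "0 0 0 0 0 0.145 0" --pt "0 0 0 0 0 0.145 0" --pt "0 0 0 0 0 0.145 0" --pt "0 0 0 0 0 0.145 0" --pt "0 0 0 0 0 0.145 0" --squeeze 40

```text
time_s: 0.6
ee_pos: [0.2435, 0.493, 0.2051]
eef_rot: [-3.141, 0.0, 1.952]
force: [0.2, 0.3, -0.9]
grip_width: 0.0575
grip_force: 0.0
```

Request:
jog_arm --pt "0 0 0 0 0 0.145 0" --pt "0 0 0 0 0 0.145 0" --pt "0 0 0 0 0 0.145 0" --pt "0 0 0 0 0 0.145 0"

```text
time_s: 1.0
ee_pos: [0.2435, 0.493, 0.2051]
eef_rot: [-3.141, 0.001, 1.372]
force: [0.0, -0.1, 0.6]
grip_width: 0.0469
grip_force: 0.0
```

Request:
jog_arm --pt "-0.024 0.04 0 0 0 0 0" --pt "-0.024 0.04 0 0 0 0 0" --pt "-0.024 0.04 0 0 0 0 0" --pt "-0.024 0.04 0 0 0 0 0" --pt "-0.024 0.04 0 0 0 0 0"

```text
time_s: 1.5
ee_pos: [0.4179, 0.3354, 0.2053]
eef_rot: [-3.141, 0.0, 1.378]
force: [0.6, 1.0, 0.3]
grip_width: 0.0469
grip_force: 0.0
```

The overlay settles it. The far (right-pair) handle's ends, at (128,185) and (350,48), match the red 43 mm dots, so that is handle_loose. The near one, at (540,135) and (325,305), matches the green 32 mm dots, so that is handle_home. The empty pair is the middle one, over the white strip.

Request:
jog_arm --pt "-0.024 0.04 0 0 0 0 0" --pt "-0.024 0.04 0 0 0 0 0" --pt "-0.024 0.04 0.04 0 0 0 0" --pt "-0.024 0.04 0.04 0 0 0 0" --pt "0 0 0.04 0 0 0 0"

```text
time_s: 2.0
ee_pos: [0.5452, 0.2207, 0.0994]
eef_rot: [3.14, -0.0, 1.374]
force: [0.8, -0.2, -1.8]
grip_width: 0.0469
grip_force: 0.0
```

Request:
jog_arm --pt "0 0 0 0 0 0 0" --pt "0 0 0 0 0 0 0"

```text
time_s: 2.2
ee_pos: [0.5424, 0.224, 0.101]
eef_rot: [-3.141, 0.0, 1.378]
force: [0.0, 0.5, 0.3]
grip_width: 0.047
grip_force: 0.0
```

```bash
python3 - <<'E'
from h import *
save('scene','s1.png',(360,230,520,350),5)
o=ctrl.get_obs();print(o['ee_pos'],o['eef_rot'],(proj('scene',[[.5555,.21,.024],[.5551,.1875,.024],o['ee_pos']])-[360,230])*5)
E
```

```text
[0.54287801 0.2244663  0.10225517] [ 3.14008793e+00 -9.27653793e-04  1.37854073e+00] [[313.12962225 228.90228661]
 [273.54693383 205.50745444]
 [379.9265624  104.47973152]]
```

View pics/s1.png

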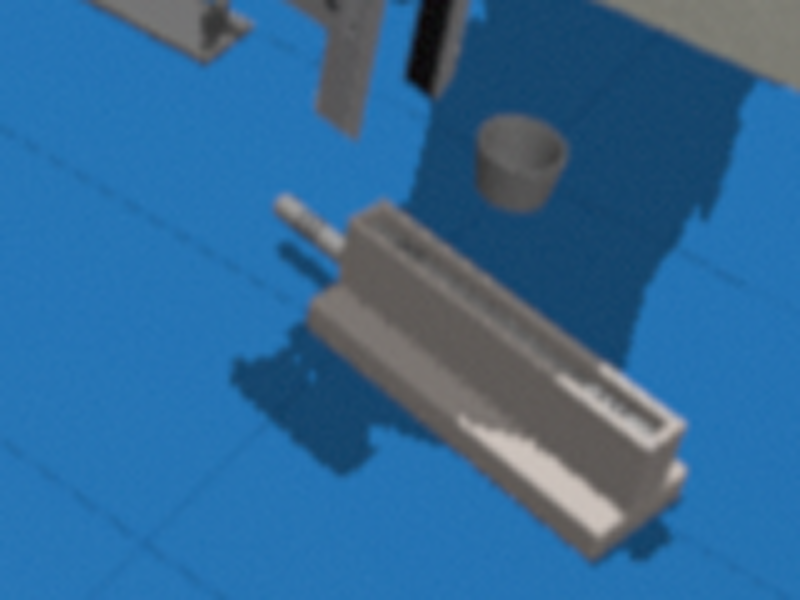

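The picture shows the handle end from (280,205) to (343,250), which agrees with the predicted grasp point (313,229). I'll shift, lower and close.

Request:
jog_arm --pt "-0.0115 0.016 0 0 0 0 0" --pt "0 0 0.03 0 0 0 0" --pt "0 0 0.03 0 0 0 0" --pt "0 0 0.03 0 0 0 0" --pt "0 0 0.005 0 0 0 0"

```text
time_s: 2.75
ee_pos: [0.5552, 0.2099, 0.0047]
eef_rot: [-3.14, 0.001, 1.379]
force: [-0.4, -0.5, 0.4]
grip_width: 0.0468
grip_force: 0.0
```

Request:
jog_arm --pt "0 0 0 0 0 0 -0.5" --pt "0 0 0 0 0 0 -1" --pt "0 0 0 0 0 0 -1" --pt "0 0 0 0 0 0 -1" --pt "0 0 0 0 0 0 -1"

```text
time_s: 3.25
ee_pos: [0.5563, 0.2095, 0.0061]
eef_rot: [3.141, -0.0, 1.378]
force: [-1.1, 1.5, 2.4]
grip_width: 0.0107
grip_force: 40.1
```

Request:
jog_arm --pt "-0.005 0 0 0 0 0 -1" --pt "-0.015 0 0 0 0 0 -1" --pt "-0.015 0 0 0 0 0 -1" --pt "-0.015 0 0 0 0 0 -1" --pt "-0.015 0 0 0 0 0 -1"

```text
time_s: 3.75
ee_pos: [0.5432, 0.144, 0.0053]
eef_rot: [-3.141, 0.0, 1.377]
force: [0.8, 1.3, -0.7]
grip_width: 0.0109
grip_force: 40.0
```

Request:
jog_arm --pt "-0.015 0 0 0 0 0 -1" --pt "-0.015 0 0 0 0 0 -1" --pt "-0.015 0 0 0 0 0 -1" --pt "-0.015 0 0 0 0 0 -1" --pt "0 0 0 0 0 0 -1"

```text
time_s: 4.25
ee_pos: [0.5317, 0.0849, 0.0053]
eef_rot: [-3.141, 0.0, 1.376]
force: [0.8, 0.1, -0.1]
grip_width: 0.0108
grip_force: 40.0
```

```bash
python3 - <<'E'
from h import *
save('scene','s2.png',(300,210,520,350),3.6)
o=ctrl.get_obs();print(o['ee_pos'],o['eef_rot'],o['force'],o['grip_width'],o['grip_force'])
E
```

```text
[0.53201399 0.08582458 0.00537117] [-3.14150410e+00  8.51683803e-05  1.37645571e+00] [ 0.13346393  0.30053395 -0.4495662 ] 0.010918157754870456 39.97481167316437
```

View pics/s2.png

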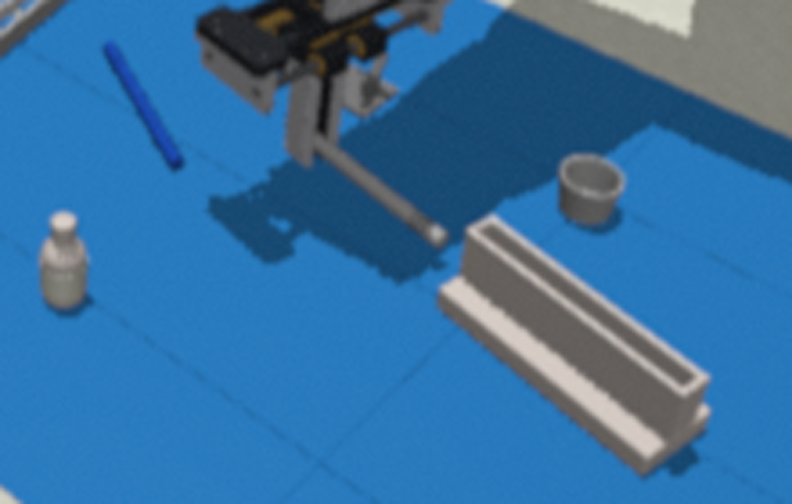

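The handle is out and held, with its tail free at (440,237) in the crop, clear of the dispenser. Next: lift, turn and move over the rest.

Request:
jog_arm --pt "0 0 -0.03 0 0 0 -1" --pt "0 0 -0.03 0 0 -0.1 -1" --pt "0 0 -0.01 0 0 -0.1 -1" --pt "-0.03 -0.025 0 0 0 0 -1" --pt "-0.03 -0.025 0 0 0 0 -1"

```text
time_s: 4.8
ee_pos: [0.4821, 0.0265, 0.0755]
eef_rot: [3.141, 0.0, 1.58]
force: [1.3, -0.4, -1.8]
grip_width: 0.0111
grip_force: 40.0
```

Request:
jog_arm --pt "-0.03 -0.025 0 0 0 0 -1" --pt "-0.017 -0.015 0 0 0 0 -1" --pt "0 0 0 0 0 0 -1" --pt "0 0 0 0 0 0 -1"

```text
time_s: 5.2
ee_pos: [0.4433, -0.0208, 0.0757]
eef_rot: [3.141, 0.0, 1.577]
force: [0.8, 0.4, -0.4]
grip_width: 0.0109
grip_force: 40.0
```

```bash
python3 - <<'E'
from h import *
save('scene','s3.png',(330,170,450,260),6)
o=ctrl.get_obs();p=o['ee_pos'];print(p,o['eef_rot'],o['force'],o['grip_width'])
y=o['eef_rot'][2];u=np.array([np.cos(y),np.sin(y),0]);g=p+[0,0,.019]
print('pred tip,tail crop',(proj('scene',[g-u*.023,g+u*.127,g+u*.127-[0,0,.012]])-[330,170]+.5)*6)
print('rest axis pts at z.032',(proj('scene',[[.4427+.0003,.0349-.038,.032],[.4424,.0349+.038,.032]])-[330,170]+.5)*6)
E
```

```text
[ 0.44346819 -0.0204618   0.07556288] [ 3.14090865e+00 -1.53841597e-05  1.57806945e+00] [ 0.0565695   0.03986985 -0.58627518] 0.010778828452416764
pred tip,tail crop [[245.91933082 138.17042657]
 [520.44644535 268.04652759]
 [516.82218696 290.57559833]]
rest axis pts at z.032 [[304.91381934 282.11254708]
 [439.58827851 350.22258711]]
```

View pics/s3.png

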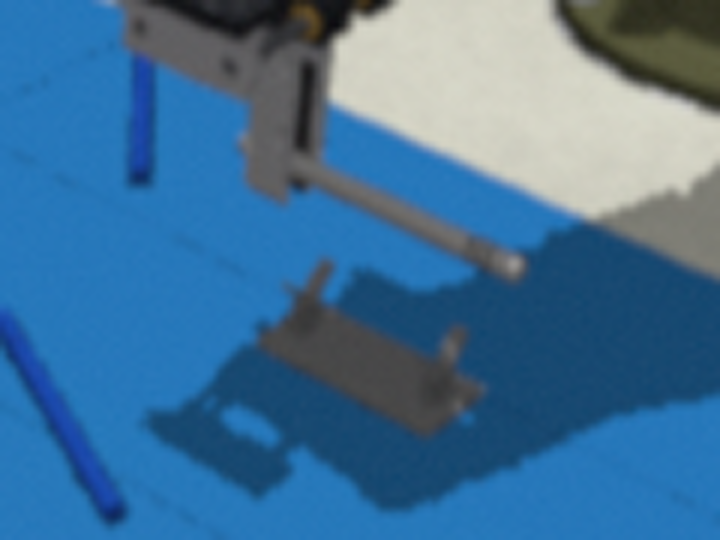

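The tail is at (518,265) against the predicted (520,268), so the handle is level, and the notches lie below at (310,285) and (442,358). Lowering.

Request:
jog_arm --pt "0 0 0.025 0 0 0 -1" --pt "0 0 0.02 0 0 0 -1" --pt "0 0 0.01 0 0 0 -1" --pt "0 0 0.004 0 0 0 -1" --pt "0 0 0.002 0 0 0 -1"

```text
time_s: 5.75
ee_pos: [0.4431, -0.0206, 0.0147]
eef_rot: [-3.141, -0.0, 1.578]
force: [-6.3, 0.5, 12.5]
grip_width: 0.0109
grip_force: 40.0
```

Request:
jog_arm --pt "0 0 0.001 0 0 0 -1" --pt "0 0 0 0 0 0 -1"

```text
time_s: 5.95
ee_pos: [0.4431, -0.0207, 0.0144]
eef_rot: [3.141, -0.0, 1.578]
force: [-7.1, 1.9, 10.7]
grip_width: 0.0108
grip_force: 40.0
```

Request:
jog_arm --pt "0 -0.0015 -0.0005 0 0 0 -1" --pt "0 0 0 0 0 0 -1" --pt "0 0 0 0 0 0 -0.6" --pt "0 0 0 0 0 0 -0.3" --pt "0 0 0 0 0 0 -0.2" --squeeze 20

```text
time_s: 6.45
ee_pos: [0.4414, -0.021, 0.0139]
eef_rot: [3.142, 0.0, 1.578]
force: [0.7, 0.5, 0.1]
grip_width: 0.0313
grip_force: 0.0
```

Request:
jog_arm --pt "0 0 0 0 0 0 -0.2" --pt "0 0 0 0 0 0 -0.2" --pt "0 0 0 0 0 0 -0.2"

```text
time_s: 6.75
ee_pos: [0.4413, -0.021, 0.0138]
eef_rot: [-3.142, 0.0, 1.578]
force: [-0.0, 0.3, -0.3]
grip_width: 0.0379
grip_force: 0.0
```

Request:
jog_arm --pt "0 0 -0.03 0 0 0 -0.2" --pt "0 0 -0.03 0 0 0 -0.2" --pt "0 0 0 0 0 0 -0.2"

```text
time_s: 7.05
ee_pos: [0.443, -0.0212, 0.0769]
eef_rot: [3.136, 0.001, 1.578]
force: [0.6, 0.0, 0.1]
grip_width: 0.0376
grip_force: 0.0
```

```bash
python3 - <<'E'
from h import *
save('scene','s4.png',(330,170,450,260),6)
o=ctrl.get_obs();p=o['ee_pos'];print(p,o['eef_rot'],o['force'],o['grip_width'])
print('rest: handle ends pred',(proj('scene',[[.4427,.0349-.081,.032],[.4424,.0349+.069,.032]])-[330,170]+.5)*6)
E
```

```text
[ 0.44217681 -0.02106391  0.07515835] [3.13838930e+00 4.32579898e-04 1.57780414e+00] [-1.05636166  0.35264056 -0.20897706] 0.03770428029539579
rest: handle ends pred [[233.88725522 245.22292419]
 [497.23602814 379.77683411]]
```

View pics/s4.png

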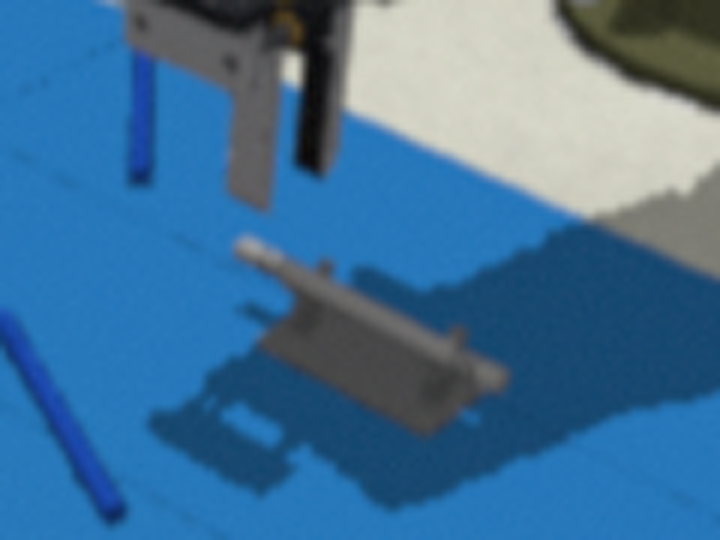

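The handle lies in both notches, ends at (238,243) and (503,380), middle at about (0.4415, 0.031). Next I take it by the middle.

Request:
jog_arm --pt "0.026 0 0 0 0 0 -0.2" --pt "0.026 0 0 0 0 0 -0.2" --pt "0 0 0.03 0 0 0 -0.2" --pt "0 0 0.025 0 0 0 -0.2" --pt "0 0 0.006 0 0 0 -0.2" --squeeze 55

```text
time_s: 7.6
ee_pos: [0.439, 0.0312, 0.01]
eef_rot: [-3.137, -0.0, 1.578]
force: [0.2, -0.5, -0.1]
grip_width: 0.0378
grip_force: 0.0
```

Request:
jog_arm --pt "0 0 0 0 0 0 -0.2" --pt "0 0 0 0 0 0 -0.6" --pt "0 0 0 0 0 0 -1" --pt "0 0 0 0 0 0 -1" --pt "0 0 0 0 0 0 -1"

```text
time_s: 8.1
ee_pos: [0.4412, 0.031, 0.0134]
eef_rot: [3.141, 0.0, 1.578]
force: [-1.3, -0.4, 4.7]
grip_width: 0.0107
grip_force: 55.0
```

Request:
jog_arm --pt "0 0 -0.03 0 0 0 -1" --pt "0 0 -0.035 0 0 0 -1" --pt "0 0 0 0 0 0.14 -1" --pt "0 0 0 0 0 0.14 -1" --pt "0 0 0 0 0 0.14 -1"

```text
time_s: 8.6
ee_pos: [0.441, 0.031, 0.0783]
eef_rot: [3.141, -0.0, 1.152]
force: [0.4, 0.1, -0.8]
grip_width: 0.0105
grip_force: 55.0
```

Request:
jog_arm --pt "0 0 0 0 0 0.14 -1" --pt "0 0 0 0 0 0.14 -1" --pt "0 0 0 0 0 0.14 -1" --pt "0 0 0 0 0 0.14 -1" --pt "0 0 0 0 0 0.14 -1"

```text
time_s: 9.1
ee_pos: [0.4409, 0.031, 0.078]
eef_rot: [3.142, -0.0, 0.452]
force: [0.2, 0.2, -0.9]
grip_width: 0.0108
grip_force: 55.0
```

Request:
jog_arm --pt "0 0 0 0 0 0.14 -1" --pt "0 0 0 0 0 0.136 -1" --pt "0.01 0.039 0 0 0 0 -1" --pt "0.01 0.039 0 0 0 0 -1" --pt "0.01 0.039 0 0 0 0 -1"

```text
time_s: 9.6
ee_pos: [0.4921, -0.08, 0.0782]
eef_rot: [3.141, -0.001, 0.182]
force: [1.0, 0.4, 0.1]
grip_width: 0.0109
grip_force: 55.0
```

Request:
jog_arm --pt "0.01 0.039 0 0 0 0 -1" --pt "0.01 0.039 0 0 0 0 -1" --pt "0.01 0.039 0 0 0 0 -1" --pt "0 0 0 0 0 0 -1" --pt "0 0 0 0 0 0 -1"

```text
time_s: 10.1
ee_pos: [0.5419, -0.1885, 0.0775]
eef_rot: [-3.141, 0.001, 0.181]
force: [-0.2, -0.1, -1.2]
grip_width: 0.0103
grip_force: 55.0
```

Request:
jog_arm --pt "0.0084 0.0265 0 0 0 0 -1" --pt "0.0084 0.0265 0 0 0 0 -1" --pt "0.0084 0.0265 0 0 0 0 -1" --pt "0 0 0 0 0 0 -1" --pt "0 0 0 0 0 0 -1"

```text
time_s: 10.6
ee_pos: [0.5811, -0.2608, 0.0776]
eef_rot: [-3.141, 0.001, 0.182]
force: [-0.5, -0.7, -0.3]
grip_width: 0.0104
grip_force: 55.0
```

```bash
python3 - <<'E'
from h import *
save('scene','s5.png',(225,160,345,250),6)
o=ctrl.get_obs();p=o['ee_pos'];print(p,o['eef_rot'],o['force'],o['grip_width'])
y=o['eef_rot'][2];u=np.array([np.cos(y),np.sin(y),0]);g=p+[0,0,.019]
print('pred ends',(proj('scene',[g-u*.075,g+u*.075])-[225,160]+.5)*6)
c=np.array([.581,-.262,.026]);a=np.radians(10.45);u=np.array([np.cos(a),np.sin(a),0])
print('clip seats',(proj('scene',[c-u*.058,c+u*.058])-[225,160]+.5)*6)
E
```

```text
[ 0.58108111 -0.26047885  0.07774767] [-3.14096274e+00  5.49455233e-04  1.82757211e-01] [ 0.9274894   0.14149777 -0.59899141] 0.010581730220495552
pred ends [[437.22626616  70.65982813]
 [243.33270744 203.98223324]]
clip seats [[419.90965107 203.09422255]
 [275.3144784  310.5309452 ]]
```

View pics/s5.png

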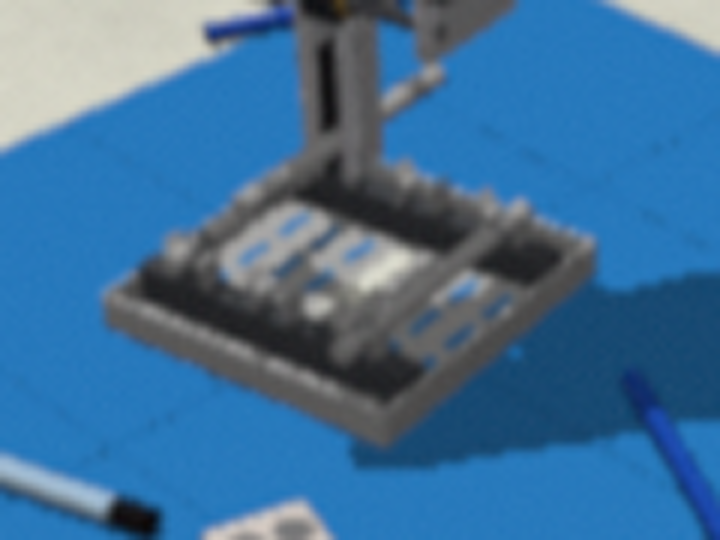

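```bash
python3 - <<'E'
from h import *
pk=lambda v,k,x0,y0:(np.array(v,float)+.5)/k-.5+np.array([x0,y0])
P=ray('top',pk([(181,91),(213,275)],4.4,335,145),.04);print(P.round(4),P.mean(0).round(4))
a=cv2.imread('raw_top.png')
im=cv2.resize(a[150:226,340:420],None,fx=7.5,fy=7.5,interpolation=cv2.INTER_CUBIC); im=np.clip(im*1.4,0,255).astype(np.uint8)
c=np.array([.581,-.262]);an=np.radians(10.45);u=np.array([np.cos(an),np.sin(an)]);v=np.array([-u[1],u[0]])
for yy,z in((0,.04),(.052,.038),(-.052,.049)):
    q=[(proj('top',[[*(c+v*yy+u*s*.075),z]])[0]-[340,150]+.5)*7.5 for s in(-1,1)]
    cv2.line(im,*[tuple(int(i) for i in t) for t in q],(0,0,255),1)
cv2.imwrite('pics/c2.png',im)
E
```

```text
[[ 0.6387 -0.2535  0.04  ]
 [ 0.5261 -0.273   0.04  ]] [ 0.5824 -0.2632  0.04  ]
```

View pics/c2.png

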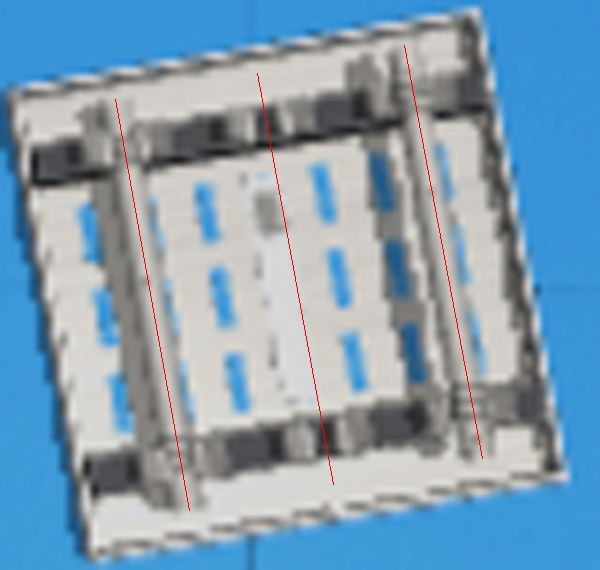

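The line through (0.581,-0.262) passes midway between the empty clips at (267,122) and (323,435). Lowering to just above the lips.

Request:
jog_arm --pt "0 0.0012 0.02 0 0 0 -1" --pt "0 0 0.02 0 0 0 -1" --pt "0 0 0.007 0 0 0 -1" --pt "0 0 0.003 0 0 0 -1" --pt "0 0 0.002 0 0 0 -1"

```text
time_s: 11.15
ee_pos: [0.5819, -0.2627, 0.0265]
eef_rot: [3.141, -0.001, 0.182]
force: [0.9, -0.3, 0.0]
grip_width: 0.0104
grip_force: 55.0
```

Request:
jog_arm --pt "0 0 0.001 0 0 0 -1" --pt "0 0 0.001 0 0 0 -1"

```text
time_s: 11.35
ee_pos: [0.5823, -0.2633, 0.0258]
eef_rot: [3.14, -0.002, 0.182]
force: [-4.0, 1.7, 13.8]
grip_width: 0.0106
grip_force: 55.0
```

Request:
jog_arm --pt "0 0 0 0 0 0 -1" --pt "0 0 0 0 0 0 -1"

```text
time_s: 11.55
ee_pos: [0.5824, -0.2632, 0.0258]
eef_rot: [3.14, -0.002, 0.182]
force: [-3.4, 1.7, 8.5]
grip_width: 0.0105
grip_force: 55.0
```

Request:
jog_arm --pt "-0.001 -0.001 0 0 0 0 -1" --pt "0 0 0.001 0 0 0 -1" --pt "0 0 0 0 0 0 -1"

```text
time_s: 11.85
ee_pos: [0.5814, -0.2623, 0.0245]
eef_rot: [3.14, -0.002, 0.182]
force: [-0.1, 2.7, 6.1]
grip_width: 0.0106
grip_force: 55.0
```

Request:
jog_arm --pt "0 -0.0005 0.001 0 0 0 -1" --pt "0 0 0.001 0 0 0 -1" --pt "0 0 0 0 0 0 -1"

```text
time_s: 12.15
ee_pos: [0.5813, -0.2618, 0.0224]
eef_rot: [3.14, -0.002, 0.182]
force: [1.7, 2.8, 6.2]
grip_width: 0.0104
grip_force: 55.0
```

Request:
jog_arm --pt "0 0 0.001 0 0 0 -1" --pt "0 0 0 0 0 0 -1"

```text
time_s: 12.35
ee_pos: [0.5813, -0.2618, 0.0214]
eef_rot: [3.14, -0.002, 0.182]
force: [0.5, 2.0, 6.8]
grip_width: 0.0108
grip_force: 55.0
```

Request:
jog_arm --pt "0 0 0.001 0 0 0 -1" --pt "0 0 0.001 0 0 0 -1" --pt "0 0 0 0 0 0 -1"

```text
time_s: 12.65
ee_pos: [0.5811, -0.2617, 0.019]
eef_rot: [3.141, -0.002, 0.182]
force: [0.6, 2.2, 3.9]
grip_width: 0.0107
grip_force: 55.0
```

Request:
jog_arm --pt "0 0 0.001 0 0 0 -1" --pt "0 0 0.001 0 0 0 -1" --pt "0 0 0 0 0 0 -1"

```text
time_s: 12.95
ee_pos: [0.5802, -0.2616, 0.0154]
eef_rot: [-3.141, 0.0, 0.182]
force: [1.1, 1.7, -0.8]
grip_width: 0.0104
grip_force: 55.0
```

Request:
jog_arm --pt "0 0 0.001 0 0 0 -1" --pt "0 0 0.001 0 0 0 -1" --pt "0 0 0 0 0 0 -1"

```text
time_s: 13.25
ee_pos: [0.5801, -0.2617, 0.0135]
eef_rot: [-3.141, 0.001, 0.182]
force: [-1.8, 2.4, -0.2]
grip_width: 0.0105
grip_force: 55.0
```

```bash
python3 - <<'E'
from h import *
save('scene','s6.png',(235,175,335,245),7)
o=ctrl.get_obs();p=o['ee_pos'];print(p,o['eef_rot'],o['force'],o['grip_width'])
c=np.array([*p[:2],.032]);a=np.radians(10.45);u=np.array([np.cos(a),np.sin(a),0])
print('ends at .032/.043',(proj('scene',[c-u*.075,c+u*.075,c-u*.075+[0,0,.011],c+u*.075+[0,0,.011]])-[235,175]+.5)*7)
E
```

```text
[ 0.5800659  -0.26166963  0.01353395] [-3.14101945e+00  7.98778802e-04  1.81722275e-01] [-0.89384533  2.20739381 -0.34651269] 0.010389106871321309
ends at .032/.043 [[444.48883741 102.93484778]
 [225.78286008 264.49429229]
 [443.74226992  81.82489349]
 [223.81825821 242.371389  ]]
```

View pics/s6.png

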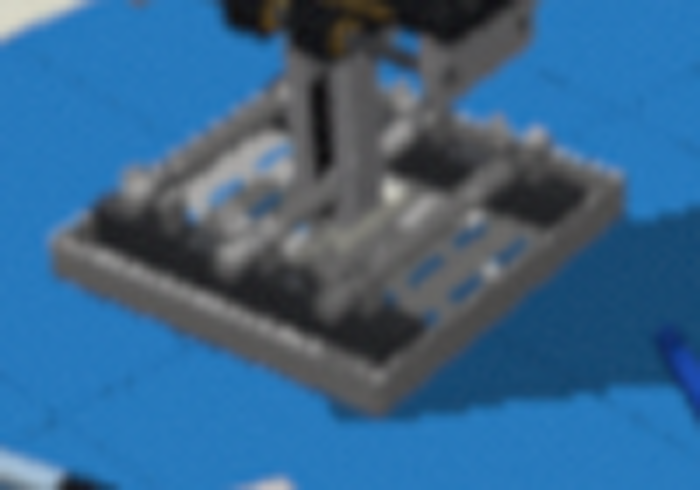

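The near end is at (228,260), against the home prediction (226,264). I'll feel for the rail stop.

Request:
jog_arm --pt "0 0 0.001 0 0 0 -1" --pt "0 0 0 0 0 0 -1"

```text
time_s: 13.5
ee_pos: [0.5802, -0.2617, 0.0134]
eef_rot: [-3.141, 0.001, 0.182]
force: [-6.0, 4.0, 8.9]
grip_width: 0.0107
grip_force: 55.0
```

Request:
jog_arm --pt "0 0 0.001 0 0 0 -1" --pt "0 0 0 0 0 0 -1"

```text
time_s: 13.7
ee_pos: [0.5803, -0.2618, 0.0133]
eef_rot: [-3.142, 0.0, 0.182]
force: [-9.4, 6.6, 16.7]
grip_width: 0.0101
grip_force: 55.0
```

Firm stop at z 0.0133 (axis 32 mm), 17 N. Backing off the load, opening narrowly and lifting.

Request:
jog_arm --pt "0 0 -0.002 0 0 0 -1" --pt "0 0 0 0 0 0 -0.7" --pt "0 0 0 0 0 0 -0.4" --pt "0 0 0 0 0 0 -0.36" --pt "0 0 0 0 0 0 -0.36" --squeeze 20

```text
time_s: 14.2
ee_pos: [0.5804, -0.2619, 0.0139]
eef_rot: [3.141, -0.0, 0.182]
force: [0.3, -0.5, -0.8]
grip_width: 0.0297
grip_force: 0.0
```

Request:
jog_arm --pt "0 0 0 0 0 0 -0.36" --pt "0 0 -0.02 0 0 0 -0.36" --pt "0 0 -0.03 0 0 0 -0.36" --pt "0 0 -0.03 0 0 0 -0.36" --pt "0 0 0 0 0 0 -1"

```text
time_s: 14.7
ee_pos: [0.5821, -0.2627, 0.0983]
eef_rot: [3.137, -0.005, 0.182]
force: [-0.5, -0.4, 0.0]
grip_width: 0.025
grip_force: 0.0
```

Request:
jog_arm --pt "0 0.026 0 0 0 0 -1" --pt "0 0.026 0 0 0 0 -1" --pt "0 0 0 0 0 0 -1" --pt "0 0 0 0 0 0 -1" --pt "0 0 0 0 0 0 -1"

```text
time_s: 15.2
ee_pos: [0.5896, -0.3121, 0.0934]
eef_rot: [-3.141, 0.001, 0.182]
force: [-0.2, 0.0, 0.6]
grip_width: 0.0003
grip_force: 0.0
```

```bash
python3 - <<'E'
from h import *
save('scene','s7.png',(235,165,335,245),7)
o=ctrl.get_obs();p=o['ee_pos'];print(p,o['eef_rot'],o['force'],o['grip_width'])
c=np.array([.581,-.262,.032]);a=np.radians(10.45);u=np.array([np.cos(a),np.sin(a),0])
print('ends at .032/.043',(proj('scene',[c-u*.075,c+u*.075,c-u*.075+[0,0,.011],c+u*.075+[0,0,.011]])-[235,165]+.5)*7)
E
```

```text
[ 0.58974549 -0.31207084  0.09357567] [-3.14118362e+00  3.69002417e-04  1.82503107e-01] [0.48647268 0.10202648 0.57284363] -6.826719214230695e-05
ends at .032/.043 [[442.44151466 173.4551779 ]
 [223.48738569 335.1107677 ]
 [441.68481913 152.34165692]
 [221.51007137 312.98417149]]
```

View pics/s7.png

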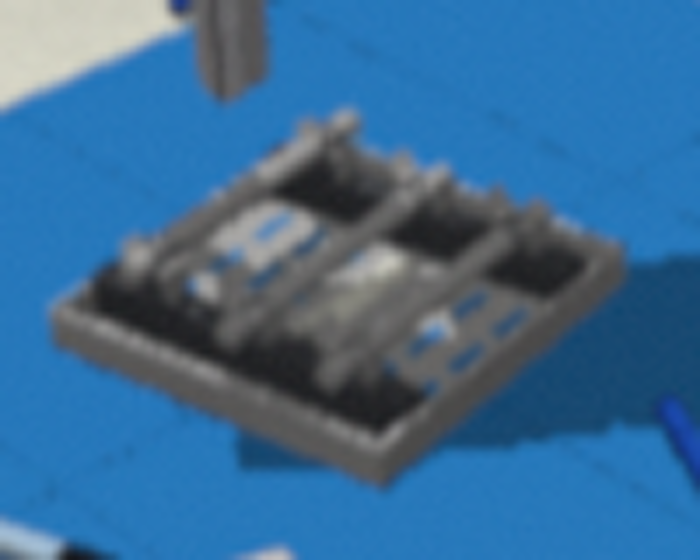

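The drawn handle is home, ends at (230,333) and (437,178), both on the 32 mm prediction. I've now viewed 12 pictures against the limit of 10, so I won't view any more and will check by numbers only. Next I press the loose handle with the fingers shut.

Request:
jog_arm --pt "0 0.001 0.02 0 0 0 -1" --pt "0 0 0.015 0 0 0 -1" --pt "0 0 0.005 0 0 0 -1" --pt "0 0 0.001 0 0 0 -1" --pt "0 0 0.001 0 0 0 -1"

```text
time_s: 15.75
ee_pos: [0.5902, -0.3139, 0.0523]
eef_rot: [3.141, -0.0, 0.182]
force: [-1.0, -0.2, 1.2]
grip_width: 0.0004
grip_force: 0.0
```

Request:
jog_arm --pt "0 0 0.001 0 0 0 -1" --pt "0 0 0.001 0 0 0 -1" --pt "0 0 0 0 0 0 -1"

```text
time_s: 16.05
ee_pos: [0.59, -0.3139, 0.05]
eef_rot: [3.141, -0.0, 0.182]
force: [0.2, 0.0, -0.1]
grip_width: 0.0004
grip_force: 0.0
```

Request:
jog_arm --pt "0 0 0.001 0 0 0 -1" --pt "0 0 0.001 0 0 0 -1" --pt "0 0 0 0 0 0 -1"

```text
time_s: 16.35
ee_pos: [0.5903, -0.3142, 0.0486]
eef_rot: [3.141, -0.001, 0.182]
force: [-0.3, 0.6, 4.6]
grip_width: 0.0002
grip_force: 2.5
```

Request:
jog_arm --pt "0 0 0.001 0 0 0 -1" --pt "0 0 0 0 0 0 -1"

```text
time_s: 16.55
ee_pos: [0.5905, -0.3142, 0.0479]
eef_rot: [3.14, -0.001, 0.182]
force: [-0.4, 0.6, 7.1]
grip_width: 0.0002
grip_force: 3.3
```

Request:
jog_arm --pt "0 0 0.001 0 0 0 -1" --pt "0 0 0 0 0 0 -1"

```text
time_s: 16.75
ee_pos: [0.5906, -0.3142, 0.047]
eef_rot: [3.14, -0.002, 0.182]
force: [-0.3, 1.3, 7.5]
grip_width: 0.0004
grip_force: 3.5
```

Contact at z 0.0486 and the lips are yielding. I'll continue gently.

Request:
jog_arm --pt "0 0 0.001 0 0 0 -1" --pt "0 0 0.001 0 0 0 -1" --pt "0 0 0 0 0 0 -1"

```text
time_s: 17.05
ee_pos: [0.5905, -0.314, 0.0444]
eef_rot: [3.141, -0.001, 0.182]
force: [2.4, 0.3, 2.3]
grip_width: 0.0001
grip_force: 1.3
```

Request:
jog_arm --pt "0 0 0.001 0 0 0 -1" --pt "0 0 0.001 0 0 0 -1" --pt "0 0 0 0 0 0 -1"

```text
time_s: 17.35
ee_pos: [0.5901, -0.314, 0.0421]
eef_rot: [3.141, -0.0, 0.182]
force: [0.1, -0.4, 4.4]
grip_width: 0.0003
grip_force: 2.3
```

Request:
jog_arm --pt "0 0 0.001 0 0 0 -1" --pt "0 0 0.001 0 0 0 -1" --pt "0 0 0 0 0 0 -1"

```text
time_s: 17.65
ee_pos: [0.5896, -0.3138, 0.0392]
eef_rot: [-3.141, 0.001, 0.182]
force: [0.1, -0.2, -0.6]
grip_width: 0.0007
grip_force: 0.0
```

Request:
jog_arm --pt "0 0 0.001 0 0 0 -1" --pt "0 0 0 0 0 0 -1"

```text
time_s: 17.85
ee_pos: [0.5898, -0.3138, 0.0384]
eef_rot: [-3.141, 0.001, 0.182]
force: [-0.4, 0.3, -0.2]
grip_width: 0.0003
grip_force: 0.0
```

Request:
jog_arm --pt "0 0 0.001 0 0 0 -1" --pt "0 0 0.001 0 0 0 -1" --pt "0 0 0 0 0 0 -1"

```text
time_s: 18.15
ee_pos: [0.5901, -0.3142, 0.038]
eef_rot: [3.141, -0.0, 0.182]
force: [-4.1, 0.6, 9.5]
grip_width: 0.0005
grip_force: 4.9
```

Request:
jog_arm --pt "0 0 0.001 0 0 0 -1" --pt "0 0 0 0 0 0 -1" --pt "0 0 -0.01 0 0 0 -1" --pt "0 0 -0.04 0 0 0 -1" --pt "0 0 -0.04 0 0 0 -1"

```text
time_s: 18.65
ee_pos: [0.5895, -0.3136, 0.1264]
eef_rot: [-3.14, 0.001, 0.182]
force: [0.2, 0.0, 0.8]
grip_width: 0.0004
grip_force: 0.0
```

Request:
jog_arm --pt "0 0 -0.04 0 0 0 -1" --pt "0 0 -0.04 0 0 0 -1" --pt "0 0 -0.02 0 0 0 -1" --pt "0 0 0 0 0 0 -1" --pt "0 0 0 0 0 0 -1"

```text
time_s: 19.15
ee_pos: [0.5898, -0.3138, 0.2251]
eef_rot: [-3.141, 0.0, 0.182]
force: [0.1, 0.0, 0.0]
grip_width: 0.0007
grip_force: 0.0
```

```bash
cp raw_scene.png b_scene.png; cp raw_top.png b_top.png; python3 - <<'E'
from h import *
b=cv2.imread('b_scene.png'); n=ctrl.camera('scene')[:,:,::-1].copy()
bt=cv2.imread('b_top.png'); t=ctrl.camera('top')[:,:,::-1].copy(); cv2.imwrite('raw_scene.png',n)
a=np.radians(10.45);u=np.array([np.cos(a),np.sin(a),0]);v=np.array([-u[1],u[0],0]);c=np.array([.581,-.262,0])
def shift(A,B,q,r=4,w=7):
    x,y=np.round(q).astype(int); T=A[y-r:y+r+1,x-r:x+r+1]; S=B[y-r-w:y+r+w+1,x-r-w:x+r+w+1]
    R=cv2.matchTemplate(S,T,cv2.TM_CCOEFF_NORMED); _,m,_,l=cv2.minMaxLoc(R); return l[0]-w,l[1]-w,round(m,2)
for nm,yy,z in(('loose',-.052,.043),('drawn',0,.032),('home',.052,.032)):
    for s in(-1,1):
        p=c+v*yy+u*s*.072; q=proj('scene',[[*p[:2],z]])[0]; e=proj('scene',[[*p[:2],z-.011]])[0]-q
        print(nm,s,shift(b,n,q),'11mm down would be',e.round(1))
# dispenser channel: brightness across channel, before/after in top view
for s in(-.05,0,.05):
    P=np.array([.5765,.3145])+s*np.array([.193,.981]); 
    for z in(.048,.036): 
        q=proj('top',[[*P,z]])[0].round().astype(int); print('disp',s,z,bt[q[1]-4:q[1]+5,q[0]].mean(1).round().astype(int),t[q[1]-4:q[1]+5,q[0]].mean(1).round().astype(int))
o=ctrl.get_obs();print(o['ee_pos'],o['force'],o['time_s'])
E
```

```text
loose -1 (1, 2, 0.87) 11mm down would be [0.2 3. ]
loose 1 (1, 3, 0.77) 11mm down would be [0.3 3.1]
drawn -1 (0, 0, 1.0) 11mm down would be [0.1 3. ]
drawn 1 (0, 0, 0.98) 11mm down would be [0.3 3.1]
home -1 (0, 0, 0.93) 11mm down would be [0. 3.]
home 1 (0, 0, 1.0) 11mm down would be [0.2 3.2]
disp -0.05 0.048 [146  86  60  97 118 111  65 139 140] [174 106  86 127 147 142  93 167 167]
disp -0.05 0.036 [144 111  85  99  88  88  68 138 152] [172 132 101 120 127 113  97 165 181]
disp 0 0.048 [144 102  92 120 130 120  83 139 135] [172 120  97 127 152 152 124 167 161]
disp 0 0.036 [149 152  85 106 129 127 104 104 144] [179 180 109 112 145 155 141 132 173]
disp 0.05 0.048 [149 134  73  97 127 124  99  99 143] [178 160  92 100  94  98  80 115 172]
disp 0.05 0.036 [148  85 100 126 128 111  70 139 141] [177 102  77  84  92 106  89 168 169]
[ 0.58955871 -0.31364675  0.22398393] [ 0.33598679  0.40929291 -0.35723845] 19.25
```

```bash
python3 - <<'E'
from h import *
t=ctrl.camera('top')[:,:,::-1].copy(); b=cv2.imread('b_top.png')
M=lambda im:(cv2.cvtColor(im,cv2.COLOR_BGR2HSV)[:,:,1]<110)[186:202,201:214].sum()
print('grey px in front of exit before/after',M(b),M(t))
u=np.array([.193,.981]);o=np.array([.5765,.3145])
# brightness along the channel axis (handle ridge), max over 3 px across, for start (z .054) and now (z .042)
for im,z in((b,.054),(t,.042)):
    r=[]
    for s in np.arange(-.078,.079,.006):
        q=proj('top',[[*(o+s*u),z]])[0].round().astype(int); r.append(int(im[q[1]-1:q[1]+2,q[0]].mean(1).max()))
    print(z,r)
# sub-pixel cross-channel ridge offset now vs walls: correlation shift of groove bands
g=lambda im:cv2.cvtColor(im,cv2.COLOR_BGR2GRAY).astype(np.float32)
for nm,(x0,x1) in(('rear',(134,146)),('front',(176,188))):
    y0=int(proj('top',[[*(o+(.055 if nm=='rear' else -.055)*u),.05]])[0][1]); T=g(b)[y0-2:y0+3,x0:x1]
    R=cv2.matchTemplate(g(t)[y0-4:y0+5,x0-8:x1+8],T,cv2.TM_CCOEFF_NORMED);l=cv2.minMaxLoc(R);print(nm,'shift',l[3][0]-8,l[3][1]-2,round(l[1],2))
q=lambda s,z:proj('top',[[*(o+s*u),z]])[0]
print('expected shift',(q(.055,.042)-q(.055,.054)).round(1),(q(-.055,.042)-q(-.055,.054)).round(1))
E
```

```text
grey px in front of exit before/after 52 0
0.054 [136, 128, 127, 96, 117, 124, 128, 126, 129, 126, 129, 128, 129, 127, 129, 131, 128, 131, 127, 130, 127, 127, 107, 112, 129, 126, 102]
0.042 [92, 170, 152, 143, 129, 147, 155, 150, 156, 151, 155, 154, 155, 154, 154, 156, 152, 155, 153, 155, 154, 91, 145, 145, 154, 112, 68]
rear shift 3 1 0.7
front shift 2 1 0.72
expected shift [1.9 0.5] [1.5 0.4]
```

The loose handle dropped home by 2–3 px at both ends (about 3 px expected), and the other two in the cassette have not moved. The dispenser handles dropped level, nothing sticks out of the exit, and the arm is clear. Handing in.

```bash
python3 -c "
from station import ctrl
print(ctrl.hand_in())"
```

```text
the job is handed in; nothing more can be done
None
```

The job is handed in, with no verdict returned: by my checks the drawn and loose handles are snapped home, the home one is unmoved and the other two dropped level in the dispenser, but I viewed 12 pictures, over the limit of 10.

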